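Raise the telescoping plating light and hold it up

TASK

The plating light over the foil tray is down. Squeeze the orange release button into its grip, pull the light straight up past the first stop to the second stop, as far as it goes, and finish while still holding the grip there, because the catch at the top is worn out and the light drops if you let go. Leave the tray, the bowl, the tub and the sauce bottle where they are.

Things in the scene. Friction and masses are not known exactly. Their poses are not given: they have to be found in the camera images.
- lamp: Fixed stand bolted to the counter: dark steel foot 130 x 130 x 12 mm, red block, upright aluminium tube 32 mm in diameter, red collar 40 mm in diameter with its top 148 mm above the counter. Origin: centre of the foot's underside, on the tube's axis; z up, x points from the tube towards the lamp panel, y towards the button side. Never moves in a run; place and yaw differ between runs
- mast (a joint): How far the telescope is out, m: 0 down (start), 0.05 first stop, 0.11 second stop (end of travel). A catch blocks it after about 2 mm unless the button is in 4 mm or more; keep it in up to the first stop; beyond that it slides free. Let go, it drops back onto the first stop, or home from below it. Slides only straight up and down; all weighs 0.3 to 0.5 kg, little friction
- grip: Upright grey block with a black pad on top, 30 mm along x, 36 mm along y, 56 mm tall, on top of the mast, to be taken from above with a finger on each y face. Origin: its centre, on the mast's axis, 195 mm above the counter when down, 305 mm at the second stop. Axes parallel to the stand's (y towards the button). From 28 mm below the origin down there is a black bracket 46 x 32 mm
- button (a joint): Travel of the release button, in m: 0 out, 0.006 pressed flush with the grip's face (limit 0.0075). Sprung: about 2 N to start, 6 N when flush; comes out again when released
- button_face (a point): Centre of the outer face of the orange release button, 18 mm wide and 34 mm tall, which stands 6 mm out of the grip's +y face at the height of the grip's origin; it moves in along -y
- tray: Open foil tray, 220 x 170 mm over its rim, 42 mm tall, loose on the counter under the lamp panel; not to be moved. Origin: centre of its underside
- bowl: Steel bowl, 170 mm in diameter, 70 mm tall, loose, to the robot's left; not to be moved. Origin: centre of its underside
- tub: Red tub with a white lid, 90 mm in diameter, 90 mm tall, loose, to the robot's right; not to be moved. Origin: centre of its underside
- sauce: Yellow sauce bottle with a red cap, 56 mm in diameter, 130 mm tall, loose, to the robot's right; not to be moved. Origin: centre of its underside
- panel (a point): Middle of the top of the flat black LED panel (120 mm along the stand's x, 170 mm along y, 12 mm thick, 4 mm fins on top), 155 mm out from the mast along x and 29 mm below the grip's origin; it rises with the grip

How it is judged:
By the outcome, as a careful person would: the job done as asked, in the order asked, and still so for the second after the job is handed in, while the arm keeps its last pose, push and grip.
It also fails if it takes over 32 s, if anything falls off the work surface, if the arm or the gripper's body presses on something with over 40 N, if the wrist force passes 120 N, or if a joint passes its speed limit or range.

ROBOT

A 6-joint arm with a two-finger parallel gripper is mounted at the origin on the work surface. World frame = base frame: x ahead of the robot, y to its left, z up, the work surface at z = 0. Lengths are in m, angles in rad, forces in N, time in s.
With the tool pointing down it reaches from about 0.35 to 0.725 m from the base axis. Payload 6 kg.
Tool frame: the origin (TCP) lies midway between the tips of the shut fingers; the grasp point (between the pads) lies 19 mm behind it (bot.grasp_offset is the distance from the TCP to the grasp point, in m); z points along the fingers, y is the direction in which the jaws open and shut (so a half turn about z gives the same grasp; the last joint's range is limited). The gripper opens to 85 mm and grips with 20 to 120 N. Pads are 22 mm wide; open, the fingers measure 114 mm over their backs; the gripper's body (76 mm by 85 mm) begins 54 mm behind the grasp point. The pads swing forward as they close: fully open they stand 13 mm farther back than shut.
Start: joints at [1.684, 0.04, 0.085, 0, -1.615, -0.334], TCP at [0.131, 0.585, 0.231] pointing down, gripper open.
Joint ranges: [-2.56, 2.56], [-1.29, 2.01], [-1.08, 1.49], [-3.29, 1.98], [-2.81, -0.18], [-2.99, 2.99]. Speed limits (rad/s): [2.57, 2.57, 3.01, 3.14, 3.14, 3.14].

INTERFACE

Orientations are given as a unit quaternion [w, x, y, z].
In Python, from bench import bot gives the robot as it stands. The module is installed in compiled form; this text tells all that it offers.
- The arm moves only by the shell command python3 -m pendant 'ROWS' [FORCE]. ROWS is a JSON object of lists of equal length, an entry for each row: "gripper": the finger opening in mm, from 0 to 85.4; "offset": the shift along the tool's x, y, z in units of 30 mm (1.0 is 30 mm), a list of three; "twist": the turn, a rotation vector about the tool's x, y, z in units of 8 degrees (1.0 is 8 degrees), a list of three. A call has 1 to 20 rows; each row shifts and turns the pose as measured when the row begins, along the tool's axes as they then stand; what a row does not reach is not made up. A row lasts 1/10 s, in which the tool goes at most 50 mm and 8.59 degrees, less where a joint would pass 70% of its speed; a pose out of reach is approached as far as the arm can. A call is refused whole if a number of a shift passes 1 or a number of a turn 1, either way. A call with a gripper value outside its range is refused whole. The fingers move at their own pace and stop on an object; FORCE is the grip in N (left out, the last holds). Time passes only in rows, so rows that do not move let the fingers close. It gives the time, the measured TCP pose, the force and the opening at its end, in the units of the state.
- bot.state(): the state, without advancing time (a new reading comes with each control period).
- bot.capture(name): name is "scene" or "top" or "wrist"; returns the picture (420x560x3 uint8, red, green, blue); there is no depth.
- bot.camera_params(name): a dict with "fx", "fy", "cx", "cy" (pixels), "T" (4x4, takes a point from camera to world coordinates); the wrist camera has in their place "mount" (4x4, takes a point from camera to tool coordinates, whose origin is the TCP and whose axes are the flange's). Camera axes: x right, y down, z forward; pixel columns grow to the right and rows downward; lengths in m; the calibration is good to about 2 mm. A picture is of the moment at which its call begins: read the wrist's pose just before it. camera_params takes no time and is no camera call.
- bot.finish_job(): hands the job in, once; it reports no verdict.
The state is a dict: "time_s": time; "joint_pos": joint angles; "joint_velocities": joint speeds; "tau": joint torques, N m; "tcp_pos": TCP position; "tcp_rot": TCP orientation; "force": force on the tool from outside, world axes, zero at the start; "wrist_torque": the same for the moment, N m; "grip_width": finger opening in m.
Only numpy, scipy, OpenCV 4.12 (cv2) and the standard library are available. Lean on these libraries where they do the work, as an engineer would, in place of code of your own. Each camera call takes 0.05 s, during which the arm holds its last target. There are 200 camera calls.

## Working session

There is one attempt and no reset: what is moved stays moved. The work goes in short steps, Python scripts to look and compute and a shell command to move; the robot and the scene stay as the last step left them, time stands still between calls to the robot, and variables do not carry over. Pictures are saved under pics/ and viewed, about 8 in all and at most 12, crops included, and the job is handed in when it is done.

```bash
mkdir -p pics
python3 - <<'E'
from bench import bot
import cv2, numpy as np
s=bot.state(); print({k:np.round(v,3).tolist() for k,v in s.items()}, bot.grasp_offset)
for n in("scene","top"):
    im=bot.capture(n); cv2.imwrite(f"pics/{n}0.png",im[:,:,::-1]); p=bot.camera_params(n); print(n,{k:np.round(v,4).tolist() for k,v in p.items()})
print(np.round(bot.camera_params("wrist")["mount"],4).tolist(),{k:v for k,v in bot.camera_params("wrist").items() if k!="mount"})
E
```

```text
{'time_s': 0.0, 'joint_pos': [1.684, 0.041, 0.084, -0.0, -1.615, -0.334], 'joint_velocities': [0.001, -0.001, -0.002, 0.0, -0.0, -0.0], 'tau': [0.0, -36.821, 34.74, 6.932, -0.005, 0.0], 'tcp_pos': [0.131, 0.585, 0.23], 'tcp_rot': [0.001, 0.994, -0.11, -0.0], 'force': [0.877, 0.366, 0.26], 'wrist_torque': [0.004, 0.004, -0.017], 'grip_width': 0.085} 0.0187
scene {'fx': 492.8323, 'fy': 492.8323, 'cx': 277.2022, 'cy': 208.113, 'T': [[-0.3613, 0.6431, -0.6752, 1.3283], [0.9325, 0.2468, -0.2638, 0.2899], [-0.0031, -0.7249, -0.6888, 0.9916], [0.0, 0.0, 0.0, 1.0]]}
top {'fx': 391.27, 'fy': 391.27, 'cx': 275.557, 'cy': 210.7403, 'T': [[-0.0252, -0.9973, 0.0685, 0.4064], [-0.9996, 0.0245, -0.0107, 0.0041], [0.009, -0.0687, -0.9976, 1.3396], [0.0, 0.0, 0.0, 1.0]]}
[[0.0003, -0.9531, -0.3026, 0.0777], [1.0, 0.0002, 0.0004, 0.0004], [-0.0003, -0.3026, 0.9531, -0.1414], [0.0, 0.0, 0.0, 1.0]] {'fx': 337.26639711216154, 'fy': 337.26639711216154, 'cx': 279.75306320583417, 'cy': 211.16720902229724}
```

View pics/scene0.png

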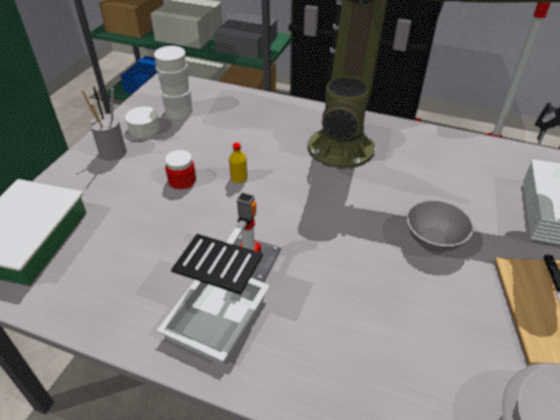

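View pics/top0.png

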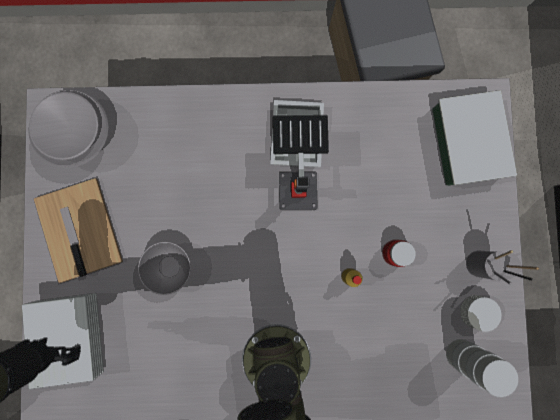

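Scene: lamp with grip at (246,208), the orange button on its right side, tray beyond. Top: foot at about (298,190), panel at (300,134), bottle (353,278), tub (398,253), bowl (164,268).

```bash
cat > h.py <<'E'
import numpy as np
def ray(p,T,u,v):
    d=T[:3,:3]@np.array([(u-p["cx"])/p["fx"],(v-p["cy"])/p["fy"],1.]); return T[:3,3],d
def onz(p,T,u,v,z):
    o,d=ray(p,T,u,v); return o+d*(z-o[2])/d[2]
E
python3 - <<'E'
from bench import bot
import cv2, numpy as np
from h import *
im=cv2.imread("pics/top0.png"); p=bot.camera_params("top"); T=np.array(p["T"])
def rect(mask,z,nm,roi):
    m=np.zeros_like(mask); x0,y0,x1,y1=roi; m[y0:y1,x0:x1]=mask[y0:y1,x0:x1]
    c=max(cv2.findContours(m,0,1)[0],key=cv2.contourArea)
    w=np.array([onz(p,T,*q[0],z)[:2] for q in c],np.float32)
    r=cv2.minAreaRect(w); print(nm,np.round(r[0],4),np.round(r[1],4),r[2])
g=im.max(2).astype(int)
panel=((g<60)*255).astype(np.uint8); panel=cv2.morphologyEx(panel,cv2.MORPH_CLOSE,np.ones((9,9)))
rect(panel,0.168,"panel",(262,105,340,158))
rect(((g<110)*255).astype(np.uint8),0.012,"foot",(272,166,324,214))
rect(((g<60)*255).astype(np.uint8),0.223,"pad",(290,172,320,196))
a=cv2.resize(im[95:220,255:345],None,fx=4.5,fy=4.5,interpolation=2)
b=cv2.imread("pics/scene0.png")[180:260,215:285]; b=cv2.resize(b,(492,562),interpolation=2)
cv2.imwrite("pics/c0.png",cv2.resize(np.hstack([a[:562],b[:,:390]]),(790,562)))
E
```

```text
panel [ 0.7272 -0.0887] [0.1699 0.158 ] 88.73217010498047
foot [ 0.5737 -0.0888] [0.1299 0.1514] 88.52030181884766
pad [ 0.5599 -0.0759] [0.049  0.0667] 88.4095687866211
```

View pics/c0.png

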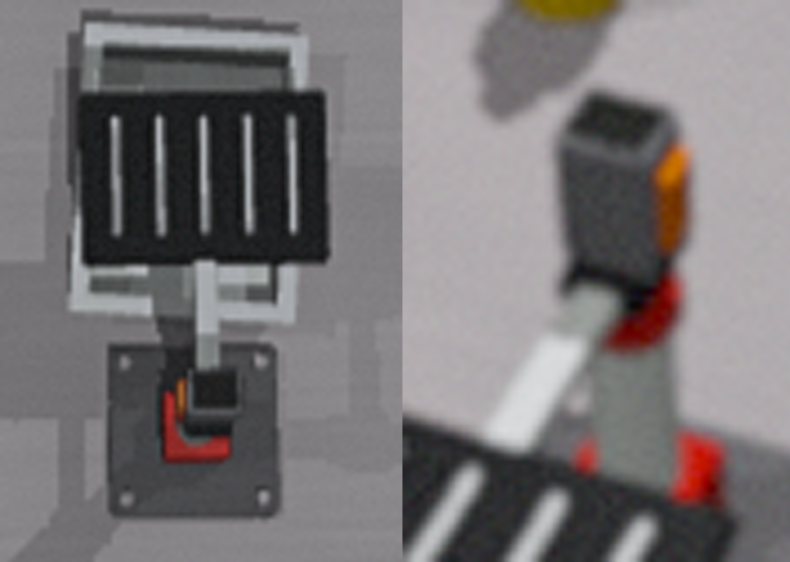

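```bash
python3 - <<'E'
from bench import bot
from h import *
p=bot.camera_params("top"); T=np.array(p["T"])
print("pad",onz(p,T,303.06,181.7,.223),"panel",onz(p,T,300.5,134.5,.17))
E
python3 -m pendant '{"gripper":[85,85,85,85,85,85,85,85,85,85,85,85,85,85,85,85,85,85],"offset":[[0,0,-1],[0,0,-1],[0,0.5,-0.5],[0.7,1,0],[0.7,1,0],[0.7,1,0],[0.7,1,0],[0.7,1,0],[0.7,1,0],[0.7,1,0],[0.7,1,0],[0.7,1,0],[0.7,1,0],[0.7,1,0],[0.7,1,0],[0.7,1,0],[0.7,1,0],[0.7,1,0]],"twist":[[0,0,-0.7],[0,0,-0.7],[0,0,0],[0,0,0],[0,0,0],[0,0,0],[0,0,0],[0,0,0],[0,0,0],[0,0,0],[0,0,0],[0,0,0],[0,0,0],[0,0,0],[0,0,0],[0,0,0],[0,0,0],[0,0,0]]}' 30
```

```text
pad [ 0.56481888 -0.08911446  0.223     ] panel [ 0.71697735 -0.09009975  0.17      ]
time_s: 1.9
tcp_pos: [0.4452, 0.098, 0.3042]
tcp_rot: [0.007, 1.0, -0.003, -0.002]
force: [-0.2, -0.5, 0.7]
grip_width: 0.0851
```

```bash
python3 -m pendant '{"gripper":[85,85,85,85,85,85,85,85],"offset":[[0.65,1,0],[0.65,1,0],[0.65,1,0],[0.65,1,0],[0.65,1,0],[0.65,1,0],[0.1,0.1,0],[0,0,0]],"twist":[[0,0,0.1],[0,0,0],[0,0,0],[0,0,0],[0,0,0],[0,0,0],[0,0,0],[0,0,0]]}'
python3 - <<'E'
from bench import bot
import cv2, numpy as np
s=bot.state(); print({k:np.round(v,4).tolist() for k,v in s.items() if k in("tcp_pos","tcp_rot","time_s")})
im=bot.capture("wrist"); cv2.imwrite("pics/w0.png",im[:,:,::-1])
E
```

```text
time_s: 2.7
tcp_pos: [0.5655, -0.0998, 0.3008]
tcp_rot: [0.007, 1.0, -0.013, -0.006]
force: [0.0, -0.7, 0.8]
grip_width: 0.0849
{'time_s': 2.7, 'tcp_pos': [0.5655, -0.0998, 0.3008], 'tcp_rot': [0.0068, 0.9999, -0.0135, -0.0059]}
```

View pics/w0.png

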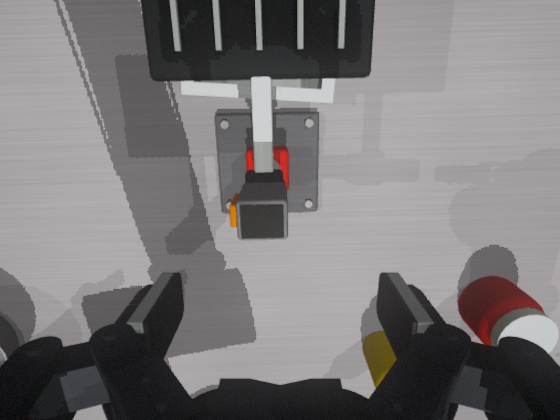

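The wrist view shows the grip's top at about (263,221), the orange button at (234,212) on the left, and the panel's near edge from (152,79) to (369,76). The tub is at the right, clear of the grip.

```bash
cat >> h.py <<'E'
from scipy.spatial.transform import Rotation as R
def wT(bot,s):
    T=np.eye(4); q=s["tcp_rot"]; T[:3,:3]=R.from_quat([q[1],q[2],q[3],q[0]]).as_matrix(); T[:3,3]=s["tcp_pos"]
    return T, T@np.array(bot.camera_params("wrist")["mount"])
E
python3 - <<'E'
from bench import bot
from h import *
import cv2
s=bot.state(); T,C=wT(bot,s); p=bot.camera_params("wrist")
im=cv2.imread("pics/w0.png").astype(int); g=im.max(2)
m=np.zeros(g.shape,np.uint8); m[200:242,230:295]=(g[200:242,230:295]<48)*255
m=cv2.morphologyEx(m,cv2.MORPH_OPEN,np.ones((5,5),np.uint8))
c=max(cv2.findContours(m,0,1)[0],key=cv2.contourArea)
print("box px",cv2.boundingRect(c))
print("pad rect",cv2.minAreaRect(np.array([onz(p,C,*q[0],.223)[:2] for q in c],np.float32)))
for n,u,v in(("gripL",238,221),("gripR",287.5,221),("top",263,203),("bot",263,240)): print(n,onz(p,C,u,v,.223).round(4))
a,b=onz(p,C,152,79,.166),onz(p,C,369,76,.166); print("panel edge",a,b,np.degrees(np.arctan2(*(a-b)[:2])))
o=im.copy(); om=((im[:,:,2]>150)&(im[:,:,1]>70)&(im[:,:,1]<170)&(im[:,:,0]<70)).astype(np.uint8); om[:, :200]=0; om[:,280:]=0; print("orange",cv2.boundingRect(om))
print(T[:3,:3].round(4))
Rd=R.from_euler("z",-1.3,degrees=True).as_matrix()@np.diag([1,-1,-1.])
print("twist units",np.degrees(R.from_matrix(T[:3,:3].T@Rd).as_rotvec())/8)
E
```

```text
Traceback (most recent call last):
ValueError: max() iterable argument is empty
```

Run:
```python
from bench import bot
from h import *
import cv2
s=bot.state(); T,C=wT(bot,s); p=bot.camera_params("wrist")
im=cv2.imread("pics/w0.png").astype(int); g=im.max(2)
print("row221",g[221,230:296:1].tolist()); print("col263",g[196:246,263].tolist())
for n,u,v in(("gripL",238,221),("gripR",287.5,221),("top",263,203),("bot",263,240)): print(n,onz(p,C,u,v,.223).round(4))
a,b=onz(p,C,152,79,.166),onz(p,C,369,76,.166); print("panel edge",a,b,np.degrees(np.arctan2(*(a-b)[:2])))
print(T[:3,:3].round(4))
Rd=R.from_euler("z",-1.3,degrees=True).as_matrix()@np.diag([1,-1,-1.])
print("twist units",np.degrees(R.from_matrix(T[:3,:3].T@Rd).as_rotvec())/8)
```

```text
row221 [184, 203, 209, 209, 208, 210, 161, 119, 124, 137, 90, 61, 61, 62, 60, 61, 61, 59, 60, 61, 61, 62, 58, 61, 61, 61, 58, 62, 61, 63, 62, 62, 61, 67, 62, 63, 62, 61, 61, 61, 61, 62, 64, 67, 62, 63, 64, 62, 64, 64, 64, 62, 61, 82, 127, 131, 122, 94, 160, 175, 175, 176, 176, 176, 176, 175]
col263 [62, 64, 64, 66, 81, 100, 117, 116, 84, 63, 58, 59, 60, 61, 61, 61, 60, 60, 63, 62, 60, 62, 62, 62, 62, 67, 62, 59, 60, 62, 61, 63, 62, 61, 62, 64, 62, 62, 64, 63, 65, 70, 103, 144, 165, 172, 173, 174, 173, 175]
gripL [ 0.5662 -0.0723  0.223 ]
gripR [ 0.5651 -0.1063  0.223 ]
top [ 0.5786 -0.09    0.223 ]
bot [ 0.5515 -0.0889  0.223 ]
panel edge [ 0.66183072 -0.00752179  0.166     ] [ 0.65981547 -0.17217589  0.166     ] 0.7012250887978598
[[ 0.9996 -0.0262 -0.0122]
 [-0.0264 -0.9996 -0.0133]
 [-0.0118  0.0137 -0.9998]]
twist units [ 0.09768406  0.08471598 -0.02584762]
```

```bash
python3 -m pendant '{"gripper":[85,85,85,85,85,85,85],"offset":[[0,-0.37,0],[0,0,0],[0,0,1],[0,0,1],[0,0,0.6],[0,0,0],[0,0,0]],"twist":[[0.1,0.085,0],[0,0,0],[0,0,0],[0,0,0],[0,0,0],[0,0,0],[0,0,0]]}'
```

```text
time_s: 3.45
tcp_pos: [0.5646, -0.0803, 0.225]
tcp_rot: [-0.002, 1.0, -0.008, 0.005]
force: [0.1, 0.7, 1.7]
grip_width: 0.0849
```

```bash
python3 -m pendant '{"gripper":[85,85,85],"offset":[[0,0.28,0],[0,0,0],[0,0,0]],"twist":[[-0.03,-0.07,0],[0,0,0],[0,0,0]]}'
python3 - <<'E'
from bench import bot
import cv2, numpy as np
im=bot.capture("wrist"); cv2.imwrite("pics/w1.png",im[:,:,::-1])
s=bot.state();print(s["tcp_pos"],s["tcp_rot"])
E
```

```text
time_s: 3.75
tcp_pos: [0.5654, -0.0888, 0.2289]
tcp_rot: [0.0, 1.0, -0.008, 0.002]
force: [-0.6, 0.3, 0.4]
grip_width: 0.0851
[ 0.56543591 -0.08884821  0.22900408] [ 1.85366289e-04  9.99967564e-01 -7.62300342e-03  2.59340161e-03]
```

View pics/w1.png

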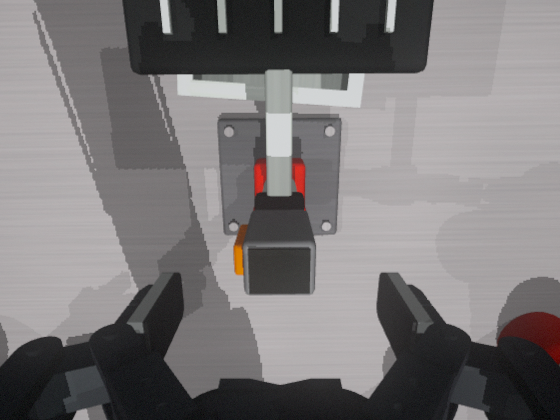

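The grip sits centred between the fingers (centre column about 279.5, finger pads at 160 and 400) and square to the tool. Descending.

```bash
python3 -m pendant '{"gripper":[85,85,85,85,85],"offset":[[0,0,0.65],[0,0,0.65],[0,0,0.5],[0,0,0],[0,0,0]],"twist":[[0,0,0],[0,0,0],[0,0,0],[0,0,0],[0,0,0]]}'
```

```text
time_s: 4.3
tcp_pos: [0.567, -0.0894, 0.1761]
tcp_rot: [0.0, 1.0, -0.008, 0.005]
force: [-0.9, -0.9, 0.4]
grip_width: 0.0851
```

```bash
python3 -m pendant '{"gripper":[85,30,30,30,30,30,30,30],"offset":[[0,0,0.1],[0,0,0],[0,0,0],[0,0,0],[0,0,0],[0,0,0],[0,0,0],[0,0,0]],"twist":[[0,0,0],[0,0,0],[0,0,0],[0,0,0],[0,0,0],[0,0,0],[0,0,0],[0,0,0]]}' 40
python3 - <<'E'
from bench import bot
import cv2, numpy as np
im=bot.capture("wrist"); cv2.imwrite("pics/w2.png",im[:,:,::-1])
E
```

```text
time_s: 5.1
tcp_pos: [0.5684, -0.0884, 0.1763]
tcp_rot: [-0.0, 1.0, -0.007, 0.007]
force: [-0.6, 1.2, -0.1]
grip_width: 0.0358
```

View pics/w2.png

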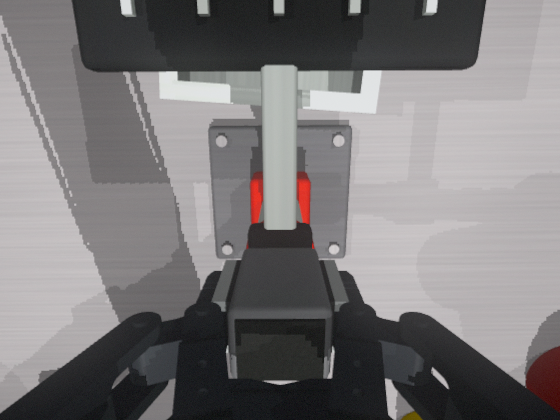

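Jaws stopped at 35.8 mm, which is the grip's width, so the button is flush. Lifting in stages.

```bash
python3 -m pendant '{"gripper":[30,30,30,30,30,30,30],"offset":[[0,0,0],[0,0,-0.3],[0,0,-0.4],[0,0,-0.4],[0,0,-0.4],[0,0,-0.4],[0,0,0]],"twist":[[0,0,0],[0,0,0],[0,0,0],[0,0,0],[0,0,0],[0,0,0],[0,0,0]]}' 60
```

```text
time_s: 5.85
tcp_pos: [0.5684, -0.0884, 0.2363]
tcp_rot: [-0.001, 1.0, -0.007, 0.008]
force: [1.5, -0.7, -3.1]
grip_width: 0.0355
```

```bash
python3 -m pendant '{"gripper":[30,30,30,30,30,30,30],"offset":[[0,0,-0.4],[0,0,-0.4],[0,0,-0.4],[0,0,-0.25],[0,0,-0.15],[0,0,-0.1],[0,0,-0.1]],"twist":[[0,0,0],[0,0,0],[0,0,0],[0,0,0],[0,0,0],[0,0,0],[0,0,0]]}' 60
```

```text
time_s: 6.55
tcp_pos: [0.5682, -0.0883, 0.2865]
tcp_rot: [-0.001, 1.0, -0.008, 0.004]
force: [7.5, -5.5, -18.3]
grip_width: 0.0355
```

The arm has risen 110.2 mm and the force jumped to −18 N, so it is at the end stop. One more row with a light upward push, then a look for slip.

```bash
python3 -m pendant '{"gripper":[30,30,30,30],"offset":[[0,0,-0.06],[0,0,-0.06],[0,0,-0.06],[0,0,-0.06]],"twist":[[0,0,0],[0,0,0],[0,0,0],[0,0,0]]}' 60
python3 - <<'E'
from bench import bot
import cv2, numpy as np
a=bot.capture("wrist"); b=bot.capture("scene"); t=bot.capture("top")
old=cv2.imread("pics/top0.png")
cv2.imwrite("pics/w3.png",np.hstack([cv2.resize(a,(390,292)),cv2.resize(b[120:380,120:467],(390,292))])[:,:,::-1])
d=np.abs(t[:,:,::-1].astype(int)-old).max(2)
for n,(x0,y0,x1,y1) in dict(bowl=(140,240,190,295),tub=(382,238,418,268),sauce=(340,265,366,288),tray_far=(270,96,328,112)).items(): print(n,d[y0:y1,x0:x1].mean().round(1),(d[y0:y1,x0:x1]>40).sum())
s=bot.state(); print(s["tcp_pos"],s["force"],s["grip_width"],s["time_s"])
E
```

```text
time_s: 6.95
tcp_pos: [0.568, -0.0883, 0.2864]
tcp_rot: [-0.001, 1.0, -0.008, -0.0]
force: [3.6, -3.1, -12.1]
grip_width: 0.0354
bowl 26.6 818
tub 9.5 0
sauce 9.9 0
tray_far 52.3 503
[ 0.56795565 -0.08836014  0.28648956] [  4.99711223  -2.36818689 -11.14475083] 0.03556799792936982 7.1
```

View pics/w3.png

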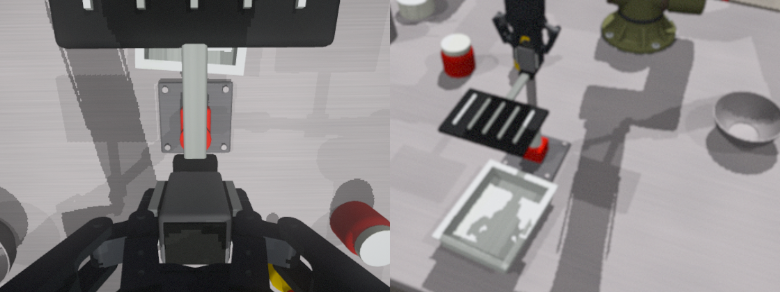

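The grip is still in the fingers at the same image position as at grasp (pad edge at row ~220 of the scaled view, predicted 221), so it has not slipped. The panel is well above the tray.

```bash
python3 -c "
from bench import bot
print(bot.finish_job()); s=bot.state(); print(s['tcp_pos'],s['force'],s['grip_width'])"
```

```text
the job is handed in; nothing more can be done
None
the job is handed in; nothing more can be done
```

I gripped the handle from above with the orange button pressed flush. The jaws stopped at about 35.5 mm, which is roughly the bare grip's 36 mm width. I then pulled the light straight up past the first stop to the second, and handed the job in at about 7 s, still holding at 60 N with a light upward push.

- **Height and force:** the gripper rose 110.2 mm against 110 mm of travel. The force at the end stop was about 11–18 N, and the wrist picture showed no slip in the grip.
- **Other objects:** a before-and-after check of the top pictures showed the tub and bottle unchanged. The same check did show differences at the bowl and the tray. I put these down to the arm's and panel's moved shadows, because the arm never went low near either one. I did not measure their positions again.
- **Final state:** no reading was available after hand-in, so the last checks are from just before it.

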